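Ready the counter display: row the capsules, drop the kickstand, hold the panel upright

ROBOT

A 6-joint arm with a two-finger parallel gripper is mounted at the origin on the work surface. World frame = base frame: x ahead of the robot, y to its left, z up, the work surface at z = 0. Lengths are in mm, angles in rad, forces in N, time in s.
With the tool pointing down it reaches from about 400 to 925 mm from the base axis. Payload 12.5 kg.
Tool frame: the origin (TCP) lies at the very end of the fingers, on their centre line; the grasp point (between the pads) lies env.grip_point_offset behind it (env.grip_point_offset is the distance from the TCP to the grasp point, in mm); y points along the fingers, z is the direction in which the jaws open and shut, and the axes are right-handed (so a half turn about y gives the same grasp; the last joint's range is limited). The gripper opens to 95 mm and grips with 3 to 60 N. Pads are 20 mm wide; open, the fingers measure 119 mm over their backs; the gripper's body (75 mm by 180 mm) begins 59 mm behind the grasp point.
Start: joints at [-1.284, 0.491, 1.559, -0, 1.092, -0.106], TCP at [239.259, -577.41, 214.661] pointing down, gripper open.
Joint ranges: [-3.1, 3.1], [-0.84, 2.19], [0.05, 2.79], [-1.13, 4.28], [0.06, 2.93], [-2.69, 2.69]. Speed limits (rad/s): [2.22, 2.22, 2.79, 3.14, 3.14, 3.14].

INTERFACE

Orientations are given as [roll, pitch, yaw] about the fixed x, y, z axes, in that order (R = Rz(yaw) Ry(pitch) Rx(roll)).
In Python, from cell import readout, read_camera, env, nets gives the robot as it stands.
- The arm moves only by the tool apply_moves, never from a script. Its argument "increments" is a list of rows, each a list of 3 entries, a list of its own where there are three numbers: the shift along the tool's x, y, z in cm, then the turn, a rotation vector about the tool's x, y, z in degrees, then the finger opening in cm, from 0 to 9.51. A call has exactly 5 rows; each row shifts and turns the pose as measured when the row begins, along the tool's axes as they then stand; what a row does not reach is not made up. A row lasts 1/8 s, in which the tool goes at most 62.5 mm and 10.7 degrees, less where a joint would pass 70% of its speed; a pose out of reach is approached as far as the arm can. A call with a gripper value outside its range is refused whole. The fingers move at their own pace and stop on an object; the grip force is fixed at half the most. Time passes only in rows, so rows that do not move let the fingers close, or fill a call up. It gives the time, the measured TCP pose, the force and the opening at its end, in the units of the state.
- readout.state(): the state, without advancing time (a new reading comes with each control period).
- read_camera(name): name is "scene" or "top" or "wrist"; returns a dict with "img" (420x560x3 uint8, red, green, blue), "vfov" (degrees; the focal length in pixels is half the picture's height over the tangent of half this angle, whatever the lens; pixels are square), "cx", "cy" (the principal point, pixels), "rvec" (rotation vector, rad) and "tvec" (3), from world to camera coordinates, as OpenCV has them; the wrist camera has in their place "mount" (4x4, takes a point from camera to tool coordinates, whose origin is the TCP and whose axes are the tool frame's). Camera axes: x right, y down, z forward; pixel columns grow to the right and rows downward; lengths in mm; the calibration is good to about 2 mm. The wrist camera is an equidistant fisheye: a pixel r from the principal point sees the ray r / f radians off the axis. A picture is of the moment at which its call begins: read the wrist's pose just before it. There is no depth.
- env.job_done(): hands the job in, once; it reports no verdict.
Trained networks look in a picture, given as the dict that the camera call returned (one of the last four; its "shot" number tells which), for a name from the list of things; names that differ only in an ending like _2 or _b are one class to them, and where a whole thing is asked for, a point or a joint stands for the part that bears it (a point fixed in the world has none). Each returns a list of dicts, best first, with "confidence" (0 to 1); they miss things now and then, are a little off and sometimes report something else, mostly with a low value. They report only what shows in the picture. A call takes as long as a camera call.
- nets.look_for(picture, thing): "point" ([x, y, z] in mm, in the coordinates of the camera as it stood for that picture, good to about 4 mm: the middle of the surface that is visible of it).
- nets.mark_of(picture, thing): "point" ([x, y, z] in mm, in the coordinates of the camera as it stood for that picture, good to about 4 mm: a listed point, or the origin of a listed thing).
The state is a dict: "t": time; "joints": joint angles; "qvel": joint speeds; "tau": joint torques, N m; "eef_pos": TCP position; "tcp_rot": TCP orientation; "ft_force": force on the tool from outside, world axes, zero at the start; "moment": the same for the moment, N m; "opening": opening from 0.0 (shut) to 1.0 (fully open).
Only numpy, scipy, OpenCV 4.12 (cv2) and the standard library are available. Lean on these libraries where they do the work, as an engineer would, in place of code of your own. Each camera call takes 0.05 s, during which the arm holds its last target. There are 200 camera calls.

TASK

Get the tilting coin display ready for loading: slide the three loose coin capsules into one straight row, touching the front edge of the display's foot plate with one centred in front of each recess of the panel, and flip the kickstand behind the panel down over its spring centre to its stop. Then take the panel by its carry handle, tip it back off its two front rests until it stands plumb upright, with the kickstand's foot still just clear of the table, and finish while gripping the handle and holding it there so that it can tip neither way. Leave the other things on the table where they are.

Things in the scene. Friction and masses are not known exactly. Their poses are not given: they have to be found in the camera images.
- stand: fixed aluminium foot: 10 mm plate, 284 mm wide (y), straight front edge at x = -74 mm, rear edge +24 mm; cheeks at y = +-138 mm carry the panel's axle. Origin on the table under the axle (centre 25 mm up, along y). x points from the panel's front to its back (away from the robot), z up. The three 48 mm recesses lie at y = +84, 0, -84 mm; a capsule touching the edge has its centre at x = -97 mm.
- frame (a joint): tilt of the panel about the axle, rad. 0: leaning forward (to the stand's -x) on its two rubber rests, as at the start; 0.30: plumb upright; more: leaning back. Swings freely, weighs about 0.9 kg; from plumb it falls either forward onto the rests or back. With the kickstand down, its foot meets the table at about 0.44.
- handle (a point): middle of the carry handle: a level round bar, 12 mm diameter, 110 mm long along the stand's y, 136 mm from the axle, with a 20 mm open gap under it. The panel is 260 mm wide, 14 mm thick at its rails, upper edge 110 mm from the axle. z axis: up along the panel (vertical when plumb); x axis: out of its back.
- leg (a joint): swing of the kickstand about the stand's y axis, rad. 0: folded straight up behind the panel; 3.26: fully down on its stop, just past straight down. The tip moves back, then down. An over-centre spring drives it to 0 below about 1.6 and to 3.26 above it. 0.5 N on the tip moves it: a fingertip on its panel side turns it easily, a tight pinch that does not turn with it drags the panel along.
- leg_pivot (a point): centre of the kickstand's pivot pin at the end of a 29 mm wide bracket on the panel's back, mid width, 45 mm up the panel from the axle and 46 mm behind its middle plane
- leg_tip (a point): centre of the rubber foot at the kickstand's free end, 59 mm from the pivot. The kickstand is a flat bar 14 mm wide (stand's y) and 8 mm thick; its cross foot is 18 mm wide, 12 mm in diameter. Folded, it stands parallel to the panel, 35 mm clear of its back, its tip 32 mm lower up the panel than the handle bar
- capsule0: round clear coin capsule with a silver-coloured coin, 46 mm in diameter, 9 mm thick, lying flat and loose in front of the foot plate (about 45 g). Origin: centre of its underside. The three capsules are alike; any may go to any recess
- capsule1: second coin capsule, the same
- capsule2: third coin capsule, the same
- dome_lens: bystander: glass dome lens, 70 mm in diameter, 31 mm high; origin under its centre
- snuff_box: bystander: pewter snuff box, 52 x 74 x 25 mm; origin under its centre
- gauge_plate: bystander: flat steel gauge plate with graded holes, 50 x 150 x 5 mm; origin under its centre
- coin_tube: bystander: upright clear coin tube with a white cap, 44 mm in diameter, 63 mm high; origin under its centre
- loupe: bystander: small folding loupe, 55 mm long, 12 mm high; origin under its lens
- tweezers: bystander: steel coin tweezers, 115 mm long, 8 mm high; origin under the middle

How it is judged:
By the outcome, as a careful person would: the job done as asked, in the order asked, and still so for the second after the job is handed in, while the arm keeps its last pose, push and grip.
It also fails if it takes over 67 s, if anything falls off the work surface, if the arm or the gripper's body presses on something with over 40 N, if the wrist force passes 120 N, or if a joint passes its speed limit or range.

## Working session

There is one attempt and no reset: what is moved stays moved. The work goes in short steps, Python scripts to look and compute and a tool call to move; the robot and the scene stay as the last step left them, time stands still between calls to the robot, and variables do not carry over. Pictures are saved under pics/ and viewed, about 8 in all and at most 12, crops included, and the job is handed in when it is done.

Besides the shell and the picture viewer there is one more tool, called after "Request:" as name(argument=value, ...) on one line, values as JSON. apply_moves: Moves the arm, as the interface text tells. Its arguments: {"type":"object","properties":{"increments":{"type":"array"}},"required":["increments"]}

```bash
mkdir -p pics; ls; cat > h.py <<'E'
import numpy as np, cv2
from scipy.spatial.transform import Rotation as Rn
from cell import readout, read_camera, env, nets
def pose(s=None):
    s=s or readout.state(); T=np.eye(4)
    T[:3,:3]=Rn.from_euler('xyz',s['tcp_rot']).as_matrix(); T[:3,3]=s['eef_pos']; return T
def shot(name):
    T=pose(); p=read_camera(name)
    if 'mount' in p: C=T@np.array(p['mount'])
    else:
        W=np.eye(4); W[:3,:3]=cv2.Rodrigues(np.array(p['rvec'],float))[0]; W[:3,3]=np.array(p['tvec']).ravel(); C=np.linalg.inv(W)
    return p,C
def save(p,n): cv2.imwrite('pics/'+n+'.png',cv2.cvtColor(p['img'],cv2.COLOR_RGB2BGR))
def find(p,C,thing,f='mark_of'):
    return [(round(d['confidence'],2),(C[:3,:3]@np.array(d['point'])+C[:3,3]).round(1)) for d in getattr(nets,f)(p,thing)]
def delta(pos,Rt=None):
    "shift in tool axes (cm), rotvec (deg) from now to world pos"
    T=pose(); r=T[:3,:3]; d=r.T@(np.array(pos)-T[:3,3])/10
    v=np.zeros(3) if Rt is None else np.degrees(Rn.from_matrix(r.T@Rt).as_rotvec())
    return d.round(2),v.round(1)
E
python3 - <<'E'
from h import *
s=readout.state(); print(s, env.grip_point_offset); print(pose().round(3))
for n in ('top','scene'):
    p,C=shot(n); save(p,n+'0'); print(n,C.round(2).tolist())
    for t in ['stand','frame','handle','leg_pivot','leg_tip','capsule0','dome_lens','snuff_box','gauge_plate','coin_tube','loupe','tweezers']: print(t,find(p,C,t)[:4])
E
```

```text
pics
{'t': 0.0, 'joints': array([-1.28361595e+00,  4.91547045e-01,  1.55948213e+00,  2.96395745e-06,
        1.09168474e+00, -1.05586424e-01]), 'qvel': array([-0.00104754, -0.00026244,  0.00173216,  0.0002006 ,  0.00239355,
       -0.00015115]), 'tau': array([ 2.92582510e-03, -6.12640858e+01, -2.58175707e+01,  6.93416689e-02,
        4.81766928e-02, -5.20304013e-05]), 'eef_pos': array([ 239.17273694, -577.14910224,  214.05826918]), 'tcp_rot': array([-1.57191106e+00,  1.20783949e-04, -2.74882729e+00]), 'ft_force': array([-0.22537212, -0.15338862, -0.15192084]), 'moment': array([0.0251752 , 0.02368018, 0.05459267]), 'opening': 0.9994848951575892} 18.8
[[-9.24000e-01 -0.00000e+00  3.83000e-01  2.39173e+02]
 [-3.83000e-01  1.00000e-03 -9.24000e-01 -5.77149e+02]
 [-0.00000e+00 -1.00000e+00 -1.00000e-03  2.14058e+02]
 [ 0.00000e+00  0.00000e+00  0.00000e+00  1.00000e+00]]
top [[-0.0, -0.99, 0.14, 423.77], [-1.0, -0.0, -0.01, -22.9], [0.01, -0.14, -0.99, 1074.63], [0.0, 0.0, 0.0, 1.0]]
stand [(0.73, array([621.7, -65.9,   5.5]))]Traceback (most recent call last):
  File "<stdin>", line 5, in <module>
  File "h.py", line 15, in find
    return [(round(d['confidence'],2),(C[:3,:3]@np.array(d['point'])+C[:3,3]).round(1)) for d in getattr(nets,f)(p,thing)]
                                                                                                 ~~~~~~~~~~~~~~~^^^^^^^^^
ValueError: it knows: capsule, coin_tube, dome_lens, gauge_plate, handle, leg_pivot, leg_tip, loupe, snuff_box, stand, tweezers
```

```bash
python3 - <<'E'
from h import *
for n in ('top','scene'):
    p,C=shot(n); save(p,n+'0'); print(n,C.round(2).tolist(),p['vfov'],p['cx'],p['cy'])
    for t in ['stand','handle','leg_pivot','leg_tip','capsule','dome_lens','snuff_box','gauge_plate','coin_tube','loupe','tweezers']: print(t,find(p,C,t)[:4])
E
```

```text
top [[-0.0, -0.99, 0.14, 423.77], [-1.0, -0.0, -0.01, -22.9], [0.01, -0.14, -0.99, 1074.63], [0.0, 0.0, 0.0, 1.0]] 51.57594165602976 279.9973361917323 211.72652119679734
stand [(0.72, array([622.9, -64.6,   2.4]))]
handle [(0.8, array([579.4, -75.1, 153.6])), (0.47, array([653.2, -63.8,  85.5]))]
leg_pivot [(0.56, array([650.3, -61.4,  87.4])), (0.47, array([ 416.4, -351.8,   -0.5]))]
leg_tip [(0.48, array([633.4, -62.5, 137.6]))]
capsule [(0.64, array([496.9, -99.3,   1.7])), (0.55, array([487.2,   8. ,  -5. ])), (0.55, array([ 504.1, -156.4,   -3.7]))]
dome_lens [(0.63, array([5.314e+02, 1.424e+02, 4.000e-01]))]
snuff_box [(0.72, array([ 5.230e+02, -2.966e+02,  5.000e-01])), (0.34, array([648.9, -60.8,  81.6]))]
gauge_plate [(0.63, array([ 6.624e+02, -2.932e+02, -6.000e-01])), (0.21, array([ 4.181e+02, -3.535e+02,  1.000e-01])), (0.19, array([581.2, -74.5, 153. ]))]
coin_tube [(0.75, array([662. , 149.2,   2. ])), (0.52, array([650.1, -58.9,  83. ])), (0.36, array([ 495.2, -102.6,    1.7]))]
loupe [(0.47, array([ 7.846e+02, -6.060e+01,  1.000e-01])), (0.44, array([663.4, 152.8,  -3
[... 363 characters left out ...]
.53, array([538.9, 138.7,  -6.2])), (0.26, array([634.5, -59.9, 136.6]))]
leg_pivot [(0.48, array([651.1, -63.4,  75.9]))]
leg_tip [(0.6, array([633.5, -60.1, 135.4]))]
capsule [(0.66, array([ 5.067e+02, -1.571e+02, -4.000e-01]))]
dome_lens [(0.57, array([536.2, 141. ,  -5.1]))]
snuff_box [(0.74, array([ 518.5, -294.7,   -2.6])), (0.63, array([ 417.6, -351.4,   -3.7]))]
gauge_plate [(0.85, array([ 6.656e+02, -2.933e+02, -2.000e-01])), (0.72, array([648.1, -58.9,  81.4]))]
coin_tube [(0.86, array([657.4, 149.9,  -4.2])), (0.37, array([ 505.3, -155. ,    2. ])), (0.36, array([536.2, 141.7,  -5. ]))]
loupe [(0.62, array([782.8, -64.7,  -3.4]))]
tweezers [(0.68, array([ 420.8, -349.5,   -2.9]))]
```

View pics/top0.png

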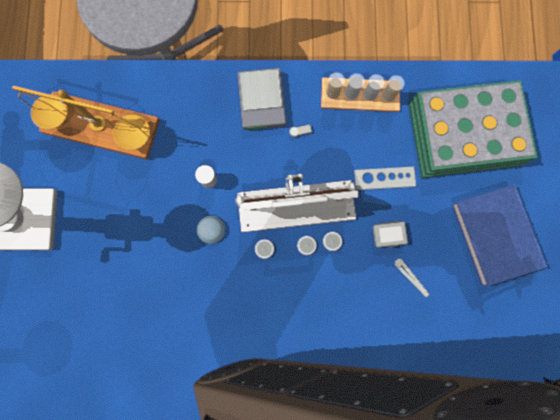

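View pics/scene0.png

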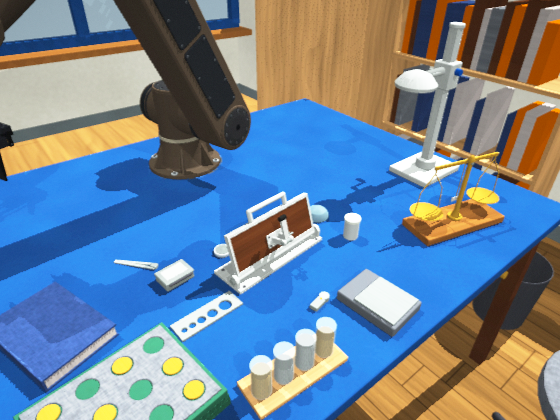

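The top view shows the stand's front edge running from about (241,231) to (355,221) and capsules at (264,249), (307,245) and (333,241). The lens is close to the left capsule and the snuff box is to the right. I'll zoom in for an accurate yaw.

```bash
cat >> h.py <<'E'
def ray2plane(p,C,uv,z):
    f=p['img'].shape[0]/2/np.tan(np.radians(p['vfov'])/2)
    d=C[:3,:3]@np.array([(uv[0]-p['cx'])/f,(uv[1]-p['cy'])/f,1.]); o=C[:3,3]
    return o+d*(z-o[2])/d[2]
def project(p,C,X):
    f=p['img'].shape[0]/2/np.tan(np.radians(p['vfov'])/2)
    c=C[:3,:3].T@(np.array(X)-C[:3,3])
    if 'mount' in p:
        r=np.hypot(c[0],c[1]); th=np.arctan2(r,c[2]); return np.array([p['cx']+f*th*c[0]/r,p['cy']+f*th*c[1]/r])
    return np.array([p['cx']+f*c[0]/c[2],p['cy']+f*c[1]/c[2]])
E
python3 - <<'E'
from h import *
p,C=shot('top')
for uv in [(241,231),(355,221)]: print(ray2plane(p,C,uv,10).round(1))
for uv in [(264,249),(307,245),(333,241)]: print(ray2plane(p,C,uv,9).round(1))
c=p['img'][165:270,225:380]; c=cv2.resize(c,None,fx=5,fy=5,interpolation=cv2.INTER_CUBIC)
cv2.imwrite('pics/top1.png',cv2.cvtColor(c,cv2.COLOR_RGB2BGR))
E
```

```text
[530.9  66.8  10. ]
[ 555.8 -214.4   10. ]
[486.8  10.    9. ]
[496.6 -95.3   9. ]
[ 506.4 -159.3    9. ]
```

View pics/top1.png

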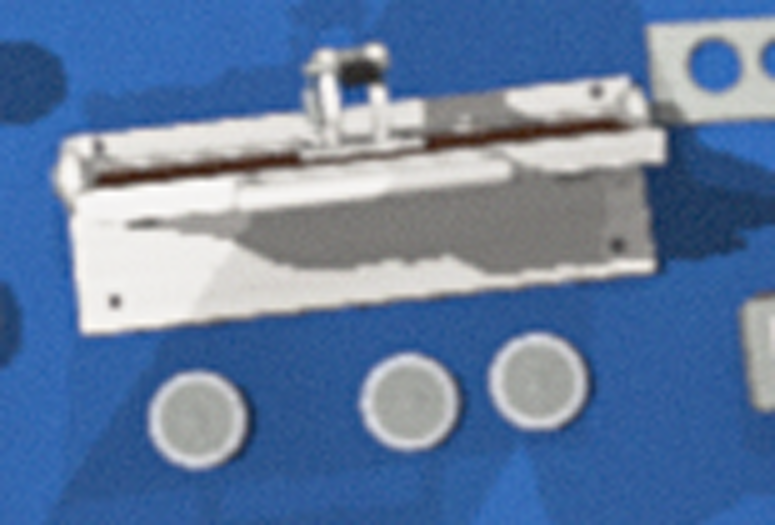

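```bash
python3 - <<'E'
from h import *
p,C=shot('top')
cv=lambda a,b:((a+.5)/5-.5+225,(b+.5)/5-.5+165)
L=ray2plane(p,C,cv(82,333),2)[:2];R=ray2plane(p,C,cv(656,271),2)[:2]
print(L,R,np.linalg.norm(L-R))
e=(L-R)/np.linalg.norm(L-R); yaw=np.arctan2(-e[0],e[1]); ex=np.array([e[1],-e[0]])
M=(L+R)/2; O=M+74*ex; print('yaw',np.degrees(yaw),'O',O)
for c in [(198,419),(410,402),(540,382)]:
    q=ray2plane(p,C,cv(*c),7)[:2]; print('cap',q.round(1),'stand',np.round([(q-O)@ex,(q-O)@e],1))
for n,q in dict(handle=(579,-73),piv=(650.5,-62),tip=(633.5,-61),snuff=(521,-295.5),lens=(533.5,142),tube=(660,149.5),gauge=(664,-293)).items():
    q=np.array(q); print(n,np.round([(q-O)@ex,(q-O)@e],1))
# hsv-based check of edge
for n in ('wrist',):
    w,Cw=shot(n); save(w,'w0'); print(np.array(w['mount']).round(2).tolist(),w['vfov'],w['cx'],w['cy'])
E
```

```text
[531.16619699  67.41775925] [ 562.26677552 -217.96286262] 287.07027941821826
yaw 6.219509092846609 O [620.28093208 -67.25555036]
cap [488.3   9.6] stand [-122.8   90.7]
cap [496.7 -94.5] stand [-125.8  -13.6]
cap [ 506.5 -158.5] stand [-123.   -78.4]
handle [-41.7  -1.2]
piv [30.6  2. ]
tip [13.8  4.8]
snuff [-123.4 -216.1]
lens [-63.6 217.4]
tube [ 63.  211.2]
gauge [  19.  -229.2]
[[-0.0, 0.97, 0.24, -66.27], [0.0, -0.24, 0.97, -169.31], [1.0, 0.0, -0.0, 1.02], [0.0, 0.0, 0.0, 1.0]] 65.70646984690485 284.80624450139373 206.95025056203187
```

```bash
cat >> h.py <<'E'
import json,os
ST=dict(O=[620.3,-67.3],yaw=6.22)
if os.path.exists('st.json'): ST=json.load(open('st.json'))
O=np.array(ST['O']); y_=np.radians(ST['yaw']); ex=np.array([np.cos(y_),np.sin(y_),0]); ey=np.array([-np.sin(y_),np.cos(y_),0]); ez=np.array([0,0,1.])
def W(x,y,z): return np.array([O[0],O[1],0])+x*ex+y*ey+z*ez
def S(q): d=np.array(q)-np.array([O[0],O[1],0]); return np.array([d@ex,d@ey,d[2]]).round(1)
R0=np.c_[ex,-ez,ey]   # tool x = ex, jaws along stand y, camera on robot side
def rows(T,goal,R,n,turn=None):
    "n rows from pose T to goal; turn = rotvec in tool frame (deg) else shortest"
    v=Rn.from_matrix(T[:3,:3].T@R).as_rotvec() if turn is None else np.radians(turn)
    out=[];d=(np.array(goal)-T[:3,3])/n
    for i in range(n):
        r=T[:3,:3]@Rn.from_rotvec(v*i/n).as_matrix()
        out.append([(r.T@d/10).round(2).tolist(),np.degrees(v/n).round(1).tolist()])
    E=np.eye(4); E[:3,:3]=R; E[:3,3]=goal
    for o in out: print(o)
    return E
def where():
    s=readout.state(); T=pose(s); print('t',round(s['t'],2),'stand',S(T[:3,3]),'rotvec err R0',np.degrees(Rn.from_matrix(T[:3,:3].T@R0).as_rotvec()).round(1),'F',np.round(s['ft_force'],1),'open mm',round(95.1*s['opening'],1),'j',np.round(s['joints'],2)); return T
E
python3 - <<'E'
from h import *
T=where(); print(np.degrees(Rn.from_matrix(T[:3,:3].T@R0).as_rotvec()))
rows(T,W(-125,0,200),R0,20,[0,-163.7,0])
E
```

```text
t 1.45 stand [-434.1 -465.8  214.7] rotvec err R0 [   0.  -163.7    0. ] F [-0.5 -1.  -0.3] open mm 95.6 j [-1.28  0.49  1.56 -0.    1.09 -0.11]
[ 5.02026184e-04 -1.63713976e+02  4.70676742e-03]
[[-2.14, 0.07, -1.8], [0.0, -8.2, 0.0]]
[[-2.37, 0.07, -1.48], [0.0, -8.2, 0.0]]
[[-2.56, 0.07, -1.13], [0.0, -8.2, 0.0]]
[[-2.69, 0.07, -0.75], [0.0, -8.2, 0.0]]
[[-2.77, 0.07, -0.36], [0.0, -8.2, 0.0]]
[[-2.79, 0.07, 0.04], [0.0, -8.2, 0.0]]
[[-2.76, 0.07, 0.44], [0.0, -8.2, 0.0]]
[[-2.67, 0.07, 0.82], [0.0, -8.2, 0.0]]
[[-2.53, 0.07, 1.2], [0.0, -8.2, 0.0]]
[[-2.33, 0.07, 1.54], [0.0, -8.2, 0.0]]
[[-2.09, 0.07, 1.86], [0.0, -8.2, 0.0]]
[[-1.8, 0.07, 2.14], [0.0, -8.2, 0.0]]
[[-1.48, 0.07, 2.37], [0.0, -8.2, 0.0]]
[[-1.13, 0.07, 2.56], [0.0, -8.2, 0.0]]
[[-0.75, 0.07, 2.69], [0.0, -8.2, 0.0]]
[[-0.36, 0.07, 2.77], [0.0, -8.2, 0.0]]
[[0.04, 0.07, 2.79], [0.0, -8.2, 0.0]]
[[0.44, 0.07, 2.76], [0.0, -8.2, 0.0]]
[[0.83, 0.07, 2.67], [0.0, -8.2, 0.0]]
[[1.2, 0.07, 2.53], [0.0, -8.2, 0.0]]
```

Request:
apply_moves(increments=[[[-2.1,0,-1.8],[0,-8.2,0],6],[[-2.4,0,-1.5],[0,-8.2,0],6],[[-2.6,0,-1.1],[0,-8.2,0],6],[[-2.7,0,-0.75],[0,-8.2,0],6],[[-2.8,0,-0.35],[0,-8.2,0],6]])

```text
t: 2.08
eef_pos: [303.9, -450.1, 214.2]
tcp_rot: [-1.57, -0.0, -2.014]
ft_force: [0.0, 0.5, 1.1]
opening: 0.636
```

Request:
apply_moves(increments=[[[-2.8,0,0],[0,-8.2,0],6],[[-2.8,0,0.4],[0,-8.2,0],6],[[-2.7,0,0.8],[0,-8.2,0],6],[[-2.5,0,1.2],[0,-8.2,0],6],[[-2.3,0,1.5],[0,-8.2,0],6]])

```text
t: 2.7
eef_pos: [364.9, -319.5, 214.8]
tcp_rot: [-1.57, -0.002, -1.274]
ft_force: [-0.4, 1.1, 0.1]
opening: 0.63
```

Request:
apply_moves(increments=[[[-2.1,0,1.9],[0,-8.2,0],6],[[-1.8,0,2.1],[0,-8.2,0],6],[[-1.5,0,2.4],[0,-8.2,0],6],[[-1.1,0,2.6],[0,-8.2,0],6],[[-0.75,0,2.7],[0,-8.2,0],6]])

```text
t: 3.32
eef_pos: [424.5, -187.3, 215.3]
tcp_rot: [-1.572, -0.004, -0.535]
ft_force: [0.5, -0.5, -0.1]
opening: 0.629
```

```bash
python3 - <<'E'
from h import *
T=where(); rows(T,W(-125,0,200),R0,5)
E
```

```text
t 3.33 stand [-207.7  -98.   215.3] rotvec err R0 [  0.1 -36.8   0.2] F [ 0.5 -0.5 -0.1] open mm 59.9 j [-0.56  0.26  1.94 -0.    0.94 -1.59]
[[0.15, 0.3, 2.56], [0.0, -7.4, 0.0]]
[[0.47, 0.31, 2.52], [0.0, -7.4, 0.0]]
[[0.79, 0.31, 2.44], [0.0, -7.4, 0.0]]
[[1.1, 0.31, 2.32], [0.0, -7.4, 0.0]]
[[1.39, 0.31, 2.16], [0.0, -7.4, 0.0]]
```

Request:
apply_moves(increments=[[[0.2,0.3,2.9],[0,-8.5,0],5.6],[[0.5,0.3,2.9],[0,-8.5,0],5.6],[[0.9,0.3,2.8],[0,-8.5,0],5.6],[[1.2,0.3,2.6],[0,-8.5,0],5.6],[[1.5,0.3,2.3],[0,-5,0],5.6]])

```text
t: 3.95
eef_pos: [501.1, -59.6, 200.7]
tcp_rot: [-1.575, -0.004, 0.17]
ft_force: [-0.9, -0.9, -0.0]
opening: 0.588
```

```bash
python3 - <<'E'
from h import *
T=where(); w,C=shot('wrist'); save(w,'w1')
for t in ['stand','handle','capsule','leg_tip']: print(t,[(a,S(b)) for a,b in find(w,C,t)])
for q in [(-74,142,10),(-74,-142,10),(-74,0,10),(-122.8,90.7,9),(-125.8,-13.6,9),(-123,-78.4,9)]: print(q,project(w,C,W(*q)).round(1))
E
```

```text
t 3.95 stand [-117.7   20.6  200.7] rotvec err R0 [0.2 3.5 0.2] F [-0.9 -0.9 -0. ] open mm 56.0 j [-0.25  0.34  1.87 -0.    0.93 -1.99]
stand [(0.75, array([-0.4,  3.6,  5.7]))]
handle [(0.8, array([-41.7,   0.2, 154.2])), (0.74, array([-122.3,  -12.5,   -1.3]))]
capsule [(0.8, array([-123.3,  -11.7,    1.9])), (0.7, array([-121.5,   93.7,   -1.5])), (0.65, array([-123.4,  -75.3,    1.9])), (0.29, array([-121.9, -221.7,    2. ]))]
leg_tip []
(-74, 142, 10) [384.9 230.1]
(-74, -142, 10) [151.2 215.5]
(-74, 0, 10) [266.3 223.4]
(-122.8, 90.7, 9) [348.  186.9]
(-125.8, -13.6, 9) [256.5 178.4]
(-123, -78.4, 9) [200.6 177.9]
```

View pics/w1.png

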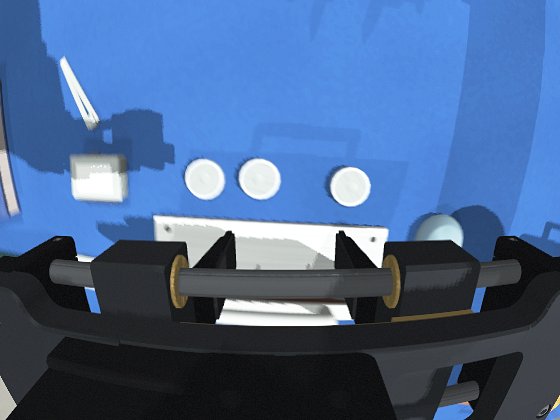

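The wrist view shows the three capsules at (205,179), (260,179) and (350,187), and the plate's front corners at (155,216) and (388,230). Everything sits about 4 px to the right of the prediction, which suggests a calibration offset. I'll centre the arm and measure again while it's still.

Request:
apply_moves(increments=[[[-0.7,0,-2.0],[0,3.5,0],5.6],[[0,0,0],[0,0,0],5.6],[[0,0,0],[0,0,0],5.6],[[0,0,0],[0,0,0],5.6],[[0,0,0],[0,0,0],5.6]])

```text
t: 4.82
eef_pos: [495.7, -83.5, 201.5]
tcp_rot: [-1.575, -0.005, 0.099]
ft_force: [-0.5, 0.7, 0.6]
opening: 0.588
```

```bash
cat >> h.py <<'E'
def fray(p,C,uv,z):
    if 'mount' not in p: return ray2plane(p,C,uv,z)
    f=p['img'].shape[0]/2/np.tan(np.radians(p['vfov'])/2)
    a=np.array([uv[0]-p['cx'],uv[1]-p['cy']]); r=np.hypot(*a); th=r/f
    d=C[:3,:3]@np.array([np.sin(th)*a[0]/r,np.sin(th)*a[1]/r,np.cos(th)]); o=C[:3,3]
    return o+d*(z-o[2])/d[2]
def caps(p,C,guess):
    "capsule centres (stand coords): centroid of the low-saturation blob near the guess"
    hsv=cv2.cvtColor(p['img'],cv2.COLOR_RGB2HSV); m=(hsv[...,1]<90).astype(np.uint8)
    n,lab,st,cen=cv2.connectedComponentsWithStats(m)
    for g in guess:
        u=project(p,C,W(*g,8)); k=np.argmin([np.hypot(*(c-u))+(1e3 if a<60 or a>3000 else 0) for c,a in zip(cen,st[:,4])])
        print('cap',cen[k].round(1),'area',st[k,4],S(fray(p,C,cen[k],7)))
def edge(p,C):
    "front edge of foot plate: sub-pixel blue->white transitions along x in stand coords at z=10"
    hsv=cv2.cvtColor(p['img'],cv2.COLOR_RGB2HSV)[...,1].astype(float); E=[]
    def val(x,y,z=10):
        u,v=project(p,C,W(x,y,z)); return cv2.getRectSubPix(hsv.astype(np.float32),(1,1),(float(u),float(v)))[0,0]
    for y in range(-135,136,15):
        xs=np.arange(-90,-55,.5); s=np.array([val(x,y) for x in xs]); d=cv2.GaussianBlur(s.reshape(1,-1),(7,1),2)[0]
        k=np.argmin(np.gradient(d)); E.append((y,xs[k]))
    E=np.array(E); fit=np.polyfit(E[:,0],E[:,1],1)
    r=E[:,1]-np.polyval(fit,E[:,0]); ok=abs(r)<2.5; fit=np.polyfit(E[ok,0],E[ok,1],1)
    ends=[]
    for s0 in (1,-1):
        ys=np.arange(125,160,.5)*s0; s=np.mean([[val(x,y) for y in ys] for x in (-70,-66,-62)],0)
        k=np.argmax(np.gradient(cv2.GaussianBlur(s.reshape(1,-1),(7,1),2)[0])); ends.append(ys[k])
    print('edge x at y=0',fit[1].round(2),'slope deg',np.degrees(fit[0]).round(2),'n',ok.sum(),'ends y',ends)
E
python3 - <<'E'
from h import *
where()
for n in ('wrist','top'):
    w,C=shot(n); print(n); caps(w,C,[(-122.8,92),(-125.8,-12),(-123,-77)]); edge(w,C)
E
```

```text
t 4.83 stand [-125.6   -2.6  201.5] rotvec err R0 [ 0.3 -0.6  0.3] F [-0.5  0.7  0.6] open mm 55.9 j [-0.3   0.33  1.87 -0.    0.93 -1.97]
wrist
cap [366.9 187.5] area 1202 [-124.4   90.8    7. ]
cap [277.6 185.5] area 1287 [-127.1  -12.6    7. ]
cap [222.7 188.8] area 1216 [-124.  -76.    7.]
edge x at y=0 -78.68 slope deg -0.28 n 19 ends y [np.float64(142.5), np.float64(-140.0)]
top
cap [210.1 229.3] area 603 [-61.7 218.6   7. ]
cap [210.1 229.3] area 603 [-61.7 218.6   7. ]
cap [410.3 276. ] area 349 [-228.1 -255.7    7. ]
edge x at y=0 -77.18 slope deg -0.22 n 6 ends y [np.float64(144.5), np.float64(-153.0)]
```

```bash
echo '{"O":[618.7,-66.5],"yaw":6.45}'>st.json; python3 - <<'E'
from h import *
T=where(); T=rows(T,W(-123,90,40),R0,4); T=rows(T,W(-123,90,3),R0,2)
E
```

```text
t 4.92 stand [-124.1   -3.   201.4] rotvec err R0 [ 0.3 -0.8  0.3] F [1.  0.2 0.1] open mm 56.0 j [-0.3   0.33  1.87 -0.    0.93 -1.96]
[[-0.02, 4.02, 2.34], [0.1, -0.2, 0.1]]
[[-0.01, 4.03, 2.34], [0.1, -0.2, 0.1]]
[[0.0, 4.03, 2.33], [0.1, -0.2, 0.1]]
[[0.01, 4.03, 2.33], [0.1, -0.2, 0.1]]
[[0.0, 1.85, 0.0], [0.0, 0.0, 0.0]]
[[0.0, 1.85, 0.0], [0.0, 0.0, 0.0]]
```

Request:
apply_moves(increments=[[[0,4.4,2.6],[0.1,-0.2,0.1],5.6],[[0,4.4,2.6],[0.1,-0.2,0.1],5.6],[[0,4.4,2.6],[0.1,-0.2,0.1],5.6],[[0,3.0,2.2],[0,-0.2,0],5.6],[[0,0,0],[0,0,0],5.6]])

```text
t: 5.55
eef_pos: [487.2, 18.3, 35.6]
tcp_rot: [-1.572, -0.003, 0.114]
ft_force: [0.2, 0.6, 0.1]
opening: 0.592
```

```bash
python3 - <<'E'
from h import *
T=where(); rows(T,W(-123,90,3),R0,2)
w,C=shot('wrist'); caps(w,C,[(-123,90),(-125.5,-13.6),(-122.5,-77)])
E
```

```text
t 5.55 stand [-121.1   99.    35.6] rotvec err R0 [0.1 0.1 0.2] F [0.2 0.6 0.1] open mm 56.3 j [-0.1   0.58  2.06 -0.    0.5  -1.78]
[[-0.1, 1.63, -0.45], [0.0, 0.0, 0.1]]
[[-0.1, 1.63, -0.45], [0.0, 0.0, 0.1]]
cap [274.1 231.4] area 3892 [-123.2   91.1    7. ]
cap [274.1 231.4] area 3892 [-123.2   91.1    7. ]
cap [274.1 231.4] area 3892 [-123.2   91.1    7. ]
```

Request:
apply_moves(increments=[[[-0.2,0,-0.8],[0,0,0],5.6],[[0,1.6,0],[0,0,0],5.6],[[0,1.6,0],[0,0,0],5.6],[[0,0,0],[0,0,0],4.2],[[0,0,0],[0,0,0],4.2]])

```text
t: 6.22
eef_pos: [490.9, 4.1, 9.9]
tcp_rot: [-1.575, -0.015, 0.11]
ft_force: [-0.1, 0.7, -0.8]
opening: 0.457
```

```bash
python3 - <<'E'
from h import *
T=where(); rows(T,W(-97,84,3),R0,3)
E
```

```text
t 6.22 stand [-119.1   84.5    9.9] rotvec err R0 [ 0.2 -0.2  0.9] F [-0.1  0.7 -0.8] open mm 43.5 j [-0.13  0.63  2.07 -0.    0.43 -1.81]
[[0.73, 0.24, -0.02], [0.1, -0.1, 0.3]]
[[0.73, 0.24, -0.02], [0.1, -0.1, 0.3]]
[[0.73, 0.23, -0.02], [0.1, -0.1, 0.3]]
```

Request:
apply_moves(increments=[[[-0.3,-0.3,0.6],[0,0,0.7],5.8],[[0,0,0],[0,0,0],5.8],[[0,0.5,0],[0,0,0],5.8],[[0,0.4,0],[0,0,0],5.8],[[0,0,0],[0,0,0],5.8]])

```text
t: 6.85
eef_pos: [487.6, 9.8, 5.0]
tcp_rot: [-1.576, -0.005, 0.11]
ft_force: [0.6, -0.0, -0.3]
opening: 0.611
```

```bash
python3 - <<'E'
from h import *
T=where(); rows(T,W(-123,90,3),R0,1)
w,C=shot('wrist'); save(w,'w2'); caps(w,C,[(-123,90)])
E
```

```text
t 6.85 stand [-121.7   90.6    5. ] rotvec err R0 [ 0.3 -0.2  0.3] F [ 0.6 -0.  -0.3] open mm 58.1 j [-0.11  0.64  2.07 -0.01  0.43 -1.79]
[[-0.13, 0.2, -0.05], [0.3, -0.2, 0.3]]
cap [270.8 327.5] area 96863 [-71.   80.7   7. ]
```

View pics/w2.png

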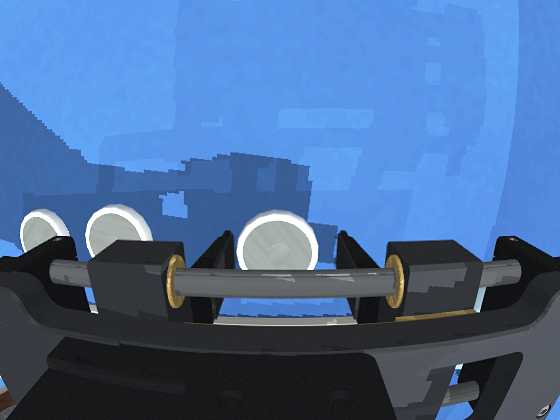

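The capsule at (278,250) lies centred between the fingertips at (232..338). I'll lower 2 mm, grip it and slide.

Request:
apply_moves(increments=[[[-0.1,0.2,0],[0,0,0],4.2],[[0,0,0],[0,0,0],4.2],[[0,0,0],[0,0,0],4.2],[[0,0,0],[0,0,0],4.2],[[0,0,0],[0,0,0],4.2]])

```text
t: 7.52
eef_pos: [486.5, 9.6, 2.9]
tcp_rot: [-1.576, -0.004, 0.11]
ft_force: [0.3, -0.3, -0.1]
opening: 0.474
```

```bash
python3 - <<'E'
from h import *
T=where(); rows(T,W(-99,84,3),R0,3)
E
```

```text
t 7.53 stand [-122.8   90.5    2.9] rotvec err R0 [ 0.3 -0.2  0.3] F [ 0.3 -0.3 -0.1] open mm 45.1 j [-0.11  0.64  2.08 -0.01  0.42 -1.79]
[[0.79, 0.0, -0.21], [0.1, -0.1, 0.1]]
[[0.79, -0.0, -0.21], [0.1, -0.1, 0.1]]
[[0.79, -0.0, -0.22], [0.1, -0.1, 0.1]]
```

Request:
apply_moves(increments=[[[0.7,0,-0.2],[0.1,0,0.1],4.2],[[0.7,0,-0.2],[0.1,0,0.1],4.2],[[0.6,0,-0.2],[0,0,0],4.2],[[0,0,0],[0,0,0],4.2],[[0,0,0],[0,0,0],4.2]])

```text
t: 8.15
eef_pos: [509.0, 5.5, 3.0]
tcp_rot: [-1.572, -0.001, 0.11]
ft_force: [0.2, -1.1, -0.3]
opening: 0.475
```

```bash
python3 - <<'E'
from h import *
T=where(); rows(T,W(-97,84,3),R0,1)
w,C=shot('top'); save(w,'t2'); caps(w,C,[(-100,84),(-125.5,-13.6),(-122.5,-77)]); edge(w,C)
E
```

```text
t 8.15 stand [-100.9   83.8    3. ] rotvec err R0 [ 0.1 -0.2  0.1] F [ 0.2 -1.1 -0.3] open mm 45.2 j [-0.12  0.66  2.02 -0.    0.46 -1.8 ]
[[0.39, -0.0, 0.02], [0.1, -0.2, 0.1]]
cap [332.1 240.7] area 333 [-121.   -77.6    7. ]
cap [332.1 240.7] area 333 [-121.   -77.6    7. ]
cap [332.1 240.7] area 333 [-121.   -77.6    7. ]
edge x at y=0 -73.08 slope deg 1.69 n 9 ends y [np.float64(130.5), np.float64(-144.5)]
```

Request:
apply_moves(increments=[[[0.1,0,0],[0,0,0],4.2],[[0.1,0,0],[0,0,0],4.2],[[0.1,0,0],[0,0,0],4.2],[[0.1,0,0],[0,0,0],4.2],[[0.1,0,0],[0,0,0],4.2]])

```text
t: 8.82
eef_pos: [512.0, 6.0, 2.9]
tcp_rot: [-1.571, 0.003, 0.11]
ft_force: [-5.5, -3.8, 5.2]
opening: 0.473
```

```bash
python3 - <<'E'
from h import *
T=where()
E
```

```text
t 8.82 stand [-97.9  84.1   2.9] rotvec err R0 [ 0.  -0.2 -0.2] F [-5.5 -3.8  5.2] open mm 45.0 j [-0.12  0.66  2.01 -0.    0.48 -1.79]
```

Request:
apply_moves(increments=[[[0,0,0],[0,0,0],5.8],[[0,0,0],[0,0,0],5.8],[[0,-1.5,0],[0,0,0],5.8],[[0,-2,0],[0,0,0],5.8],[[-1,0,-2.5],[0,0,0],5.8]])

```text
t: 9.45
eef_pos: [506.1, -19.3, 41.0]
tcp_rot: [-1.572, 0.001, 0.112]
ft_force: [0.8, -1.1, 0.4]
opening: 0.609
```

Request:
apply_moves(increments=[[[-0.7,0,-3],[0,0,0],5.8],[[-0.5,0,-3],[0,0,0],5.8],[[0,0,0],[0,0,0],5.8],[[0,0,0],[0,0,0],5.8],[[0,0,0],[0,0,0],5.8]])

```text
t: 10.07
eef_pos: [501.8, -81.7, 45.4]
tcp_rot: [-1.574, -0.004, 0.112]
ft_force: [-0.1, 0.6, 1.5]
opening: 0.612
```

```bash
python3 - <<'E'
from h import *
T=where(); rows(T,W(-125.5,-13,3),R0,1)
w,C=shot('wrist'); save(w,'w3'); caps(w,C,[(-125.5,-13)])
print([(a,S(b)) for a,b in find(w,C,'capsule')])
E
```

```text
t 10.07 stand [-117.9   -2.    45.4] rotvec err R0 [ 0.2 -0.   0.2] F [-0.1  0.6  1.5] open mm 58.2 j [-0.29  0.58  2.   -0.    0.56 -1.97]
[[-0.77, 4.24, -1.09], [0.2, -0.0, 0.2]]
cap [  9.3 125.7] area 718 [-203.7 -233.6    7. ]
[(0.89, array([-97.2,  83.2,   0.2])), (0.83, array([-121.7,  -75.5,   -1.6])), (0.6, array([-1.231e+02, -1.540e+01,  1.000e-01]))]
```

Request:
apply_moves(increments=[[[-0.6,0,-1.1],[0.2,10,0.2],5.6],[[0,0,0],[0,10,0],5.6],[[0,0,0],[0,10,0],5.6],[[0,1,0],[0,10,0],5.6],[[0,1,0],[0,0,0],5.6]])

```text
t: 10.8
eef_pos: [497.2, -91.0, 25.1]
tcp_rot: [-1.57, 0.0, -0.602]
ft_force: [0.9, -0.6, -0.1]
opening: 0.588
```

```bash
python3 - <<'E'
from h import *
T=where(); rows(T,W(-124.5,-13.5,3),T[:3,:3],1)
w,C=shot('wrist'); save(w,'w3'); 
print([(a,S(b)) for a,b in find(w,C,'capsule')])
E
```

```text
t 10.8 stand [-123.5  -10.7   25.1] rotvec err R0 [ -0.1 -40.9   0. ] F [ 0.9 -0.6 -0.1] open mm 55.9 j [-0.31  0.61  2.02  0.    0.51 -1.28]
[[0.11, 2.21, -0.28], [0.0, 0.0, 0.0]]
[(0.95, array([-121.9,  -11.5,   -0. ])), (0.87, array([-120.5,  -75.6,   -0.6])), (0.76, array([-97.5,  83.9,  -2.4]))]
```

View pics/w3.png

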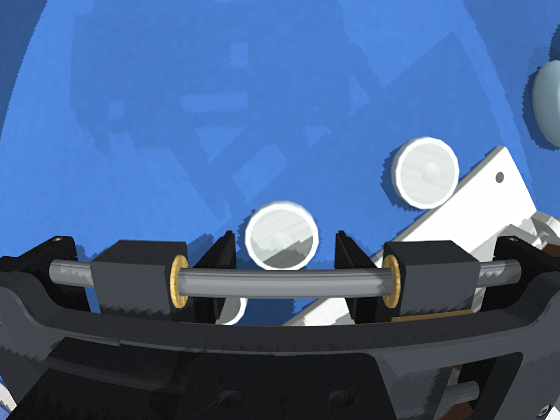

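Capsule B at (282,236) lies centred between the fingers, clear of C at (232,308). A at (427,173) touches the plate edge. Next I lower and grip.

Request:
apply_moves(increments=[[[0,1.1,-0.05],[0,0,0],5.6],[[0,1.1,-0.05],[0,0,0],5.6],[[0,0,0],[0,0,0],4.2],[[0,0,0],[0,0,0],4.2],[[0,0,0],[0,0,0],4.2]])

```text
t: 11.52
eef_pos: [496.3, -91.7, 1.1]
tcp_rot: [-1.57, 0.002, -0.593]
ft_force: [-0.5, -0.1, -1.2]
opening: 0.476
```

```bash
python3 - <<'E'
from h import *
T=where(); rows(T,W(-100,0,3),R0,4)
E
```

```text
t 11.53 stand [-124.4  -11.3    1.1] rotvec err R0 [ -0.1 -40.4  -0.1] F [-0.5 -0.1 -1.2] open mm 45.2 j [-0.31  0.66  2.03  0.    0.46 -1.29]
[[0.28, -0.05, 0.61], [-0.0, -10.1, -0.0]]
[[0.38, -0.05, 0.55], [-0.0, -10.1, -0.0]]
[[0.48, -0.05, 0.48], [-0.0, -10.1, -0.0]]
[[0.55, -0.05, 0.39], [-0.0, -10.1, -0.0]]
```

Request:
apply_moves(increments=[[[0.28,-0.1,0.6],[0,-10.1,0],4.2],[[0.38,-0.05,0.55],[0,-10.1,0],4.2],[[0.48,0,0.48],[0,-10.1,0],4.2],[[0.5,0,0.35],[0,-10.1,0],4.2],[[0,0,0],[0,0,0],4.2]])

```text
t: 12.15
eef_pos: [519.5, -77.8, 3.7]
tcp_rot: [-1.57, -0.001, 0.132]
ft_force: [-0.3, -0.1, -0.7]
opening: 0.473
```

```bash
python3 - <<'E'
from h import *
T=where(); rows(T,W(-98,0,3),R0,1)
E
```

```text
t 12.15 stand [-99.8  -0.1   3.7] rotvec err R0 [-0.1  1.1  0. ] F [-0.3 -0.1 -0.7] open mm 45.0 j [-0.28  0.67  1.98  0.    0.5  -1.98]
[[0.18, 0.07, 0.01], [-0.1, 1.1, 0.0]]
```

Request:
apply_moves(increments=[[[0.1,0.05,0],[0,1.1,0],4.2],[[0.1,0,0],[0,0,0],4.2],[[0.1,0,0],[0,0,0],4.2],[[0.1,0,0],[0,0,0],4.2],[[0.1,0,0],[0,0,0],4.2]])

```text
t: 12.78
eef_pos: [522.6, -77.6, 3.0]
tcp_rot: [-1.569, 0.004, 0.103]
ft_force: [-6.5, -3.6, 1.7]
opening: 0.471
```

```bash
python3 - <<'E'
from h import *
T=where()
E
```

```text
t 12.78 stand [-96.8  -0.2   3. ] rotvec err R0 [-0.1 -0.6 -0.2] F [-6.5 -3.6  1.7] open mm 44.8 j [-0.27  0.67  1.97  0.    0.51 -1.95]
```

Request:
apply_moves(increments=[[[0,0,0],[0,0,0],5.6],[[0,0,0],[0,0,0],5.6],[[0,-1.5,0],[0,0,0],5.6],[[0,-1.5,0],[0,0,0],5.6],[[-0.8,0,-2.5],[0,0,0],5.6]])

```text
t: 13.4
eef_pos: [518.4, -102.8, 36.3]
tcp_rot: [-1.569, 0.001, 0.104]
ft_force: [0.4, -0.1, -0.6]
opening: 0.589
```

Request:
apply_moves(increments=[[[-0.8,0,-2.5],[0,0,0],5.6],[[-0.7,0,-2],[0,0,0],5.6],[[0,0,0],[0,0,0],5.6],[[0,0,0],[0,0,0],5.6],[[0,0,0],[0,0,0],5.6]])

```text
t: 14.02
eef_pos: [509.3, -150.8, 41.3]
tcp_rot: [-1.572, -0.004, 0.104]
ft_force: [0.5, 0.5, -1.2]
opening: 0.594
```

```bash
python3 - <<'E'
from h import *
T=where(); 
w,C=shot('wrist'); print([(a,S(b)) for a,b in find(w,C,'capsule')])
rows(T,W(-122,-76,3),R0,1)
E
```

```text
t 14.03 stand [-118.2  -71.5   41.3] rotvec err R0 [ 0.1 -0.5  0.3] F [ 0.5  0.5 -1.2] open mm 56.5 j [-0.41  0.61  1.95  0.    0.58 -2.09]
[(0.94, array([-95.5,  83.5,  -3.6])), (0.82, array([-95.5,  -1.2,  -0.9])), (0.82, array([-1.215e+02, -8.000e+01,  1.000e-01]))]
[[-0.4, 3.83, -0.45], [0.1, -0.5, 0.3]]
```

Request:
apply_moves(increments=[[[-0.4,0,-0.6],[0,0,0],5.6],[[0,1.9,0],[0,0,0],5.6],[[0,1.9,0],[0,0,0],5.6],[[0,0,0],[0,0,0],5.6],[[0,0,0],[0,0,0],5.6]])

```text
t: 14.75
eef_pos: [505.9, -157.8, 2.8]
tcp_rot: [-1.572, -0.005, 0.105]
ft_force: [0.2, 0.5, 0.6]
opening: 0.587
```

```bash
python3 - <<'E'
from h import *
T=where(); 
w,C=shot('wrist'); print([(a,S(b)) for a,b in find(w,C,'capsule')])
g=cv2.cvtColor(w['img'],cv2.COLOR_RGB2HSV)[...,1][225:228].mean(0); print(np.where(g[235:335]<70)[0][[0,-1]]+235)
E
```

```text
t 14.75 stand [-122.3  -78.     2.8] rotvec err R0 [ 0.1 -0.4  0.3] F [0.2 0.5 0.6] open mm 55.8 j [-0.43  0.67  1.97  0.    0.5  -2.11]
[(0.75, array([-120.2,  -77.6,    0.8]))]
[256 320]
```

Request:
apply_moves(increments=[[[0,0,0],[0,0,0],4.2],[[0,0,0],[0,0,0],4.2],[[0,0,0],[0,0,0],4.2],[[0,0,0],[0,0,0],4.2],[[0.5,0,-0.2],[0,0,0],4.2]])

```text
t: 15.48
eef_pos: [511.5, -159.3, 4.1]
tcp_rot: [-1.573, -0.006, 0.105]
ft_force: [0.4, 0.1, -0.7]
opening: 0.472
```

Request:
apply_moves(increments=[[[0.6,0,-0.2],[0,0,0],4.2],[[0.6,0,-0.1],[0,0,0],4.2],[[0.4,0,-0.1],[0,0,0],4.2],[[0,0,0],[0,0,0],4.2],[[0,0,0],[0,0,0],4.2]])

```text
t: 16.1
eef_pos: [529.7, -161.9, 4.0]
tcp_rot: [-1.573, -0.006, 0.106]
ft_force: [-1.0, -0.2, 0.5]
opening: 0.471
```

```bash
python3 - <<'E'
from h import *
T=where(); rows(T,W(-98,-84,3),R0,1)
E
```

```text
t 16.1 stand [-99.2 -84.8   4. ] rotvec err R0 [ 0.2 -0.4  0.4] F [-1.  -0.2  0.5] open mm 44.8 j [-0.42  0.69  1.91  0.    0.54 -2.09]
[[0.11, 0.11, 0.08], [0.2, -0.4, 0.4]]
```

Request:
apply_moves(increments=[[[0.1,0.1,0.08],[0.2,-0.4,0.4],4.2],[[0.1,0,0],[0,0,0],4.2],[[0.1,0,0],[0,0,0],4.2],[[0.1,0,0],[0,0,0],4.2],[[0,0,0],[0,0,0],4.2]])

```text
t: 16.73
eef_pos: [532.1, -161.0, 3.7]
tcp_rot: [-1.569, 0.004, 0.114]
ft_force: [-1.4, -0.4, 2.3]
opening: 0.468
```

```bash
python3 - <<'E'
from h import *
T=where()
E
```

```text
t 16.73 stand [-96.7 -84.2   3.7] rotvec err R0 [-0.1  0.1 -0.2] F [-1.4 -0.4  2.3] open mm 44.5 j [-0.41  0.69  1.9  -0.    0.56 -2.1 ]
```

Request:
apply_moves(increments=[[[0.1,0,0],[0,0,0],4.2],[[0.1,0,0],[0,0,0],4.2],[[0.1,0,0],[0,0,0],4.2],[[0.1,0,0],[0,0,0],4.2],[[0.1,0,0],[0,0,0],4.2]])

```text
t: 17.35
eef_pos: [532.3, -161.0, 3.7]
tcp_rot: [-1.567, 0.014, 0.114]
ft_force: [-7.8, -5.4, 5.8]
opening: 0.472
```

Request:
apply_moves(increments=[[[0,0,0],[0,0,0],5.6],[[0,0,0],[0,0,0],5.6],[[0,-2,0],[0,0,0],5.6],[[0,-4,0],[0,0,0],5.6],[[-1,-5,0],[0,0,0],5.6]])

```text
t: 17.98
eef_pos: [523.8, -161.5, 112.9]
tcp_rot: [-1.563, 0.018, 0.114]
ft_force: [-0.7, 0.6, 0.2]
opening: 0.588
```

```bash
python3 - <<'E'
from h import *
T=where()
rows(T,W(-125,0,190),R0,3)
E
```

```text
t 17.98 stand [-105.   -83.7  112.9] rotvec err R0 [-0.4  0.1 -1. ] F [-0.7  0.6  0.2] open mm 55.9 j [-0.42  0.52  1.84 -0.    0.8  -2.1 ]
[[-0.71, -2.53, 2.81], [-0.1, 0.0, -0.3]]
[[-0.69, -2.55, 2.8], [-0.1, 0.0, -0.3]]
[[-0.68, -2.56, 2.8], [-0.1, 0.0, -0.3]]
```

Move to the viewing pose with the fingers closing, then check the row.

Request:
apply_moves(increments=[[[-0.7,-2.5,2.8],[-0.1,0,-0.3],0],[[-0.7,-2.5,2.8],[-0.1,0,-0.3],0],[[-0.7,-2.5,2.8],[-0.1,0,-0.3],0],[[0,0,0],[0,0,0],0],[[0,0,0],[0,0,0],0]])

```text
t: 18.6
eef_pos: [495.2, -78.9, 194.0]
tcp_rot: [-1.572, -0.006, 0.114]
ft_force: [0.0, -0.3, -0.2]
opening: 0.117
```

```bash
python3 - <<'E'
from h import *
where()
w,C=shot('wrist')
print([(a,S(b)) for a,b in find(w,C,'capsule')]); edge(w,C)
print('pix',[project(w,C,W(-97,y,7)).round(1).tolist() for y in (84,0,-84)],[project(w,C,W(-74,y,10)).round(1).tolist() for y in (142,0,-142)])
c=cv2.resize(w['img'][100:320,130:410],None,fx=2.7,fy=2.7,interpolation=cv2.INTER_CUBIC)
cv2.imwrite('pics/w4.png',cv2.cvtColor(c,cv2.COLOR_RGB2BGR))
E
```

```text
t 18.6 stand [-124.1    1.6  194. ] rotvec err R0 [0.  0.1 0.4] F [ 0.  -0.3 -0.2] open mm 11.1 j [-0.29  0.34  1.89  0.    0.91 -1.98]
[(0.91, array([-93.4,   0.5,   0. ])), (0.74, array([-96.2, -85.2,  -1.8])), (0.64, array([-96.3,  84.3,  -0.4]))]
edge x at y=0 -77.21 slope deg -0.37 n 19 ends y [np.float64(142.0), np.float64(-141.0)]
pix [[357.3, 211.3], [284.4, 211.2], [211.5, 211.0]] [[403.0, 230.5], [284.3, 231.3], [165.8, 230.0]]
```

View pics/w4.png

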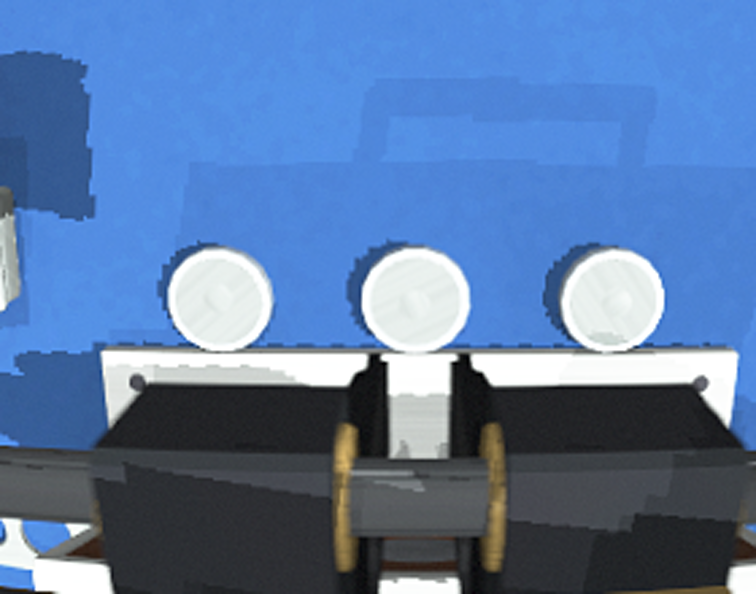

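The three capsules sit at crop (220,299), (416,299) and (612,299), all touching the plate edge at row 349. They're about 1.5 mm off the plate's mid-line, which is acceptable. Next is the kickstand.

```bash
echo '{"O":[618.6,-65.5],"yaw":6.7}'>st.json; python3 - <<'E'
from h import *
T=where()
T2=rows(T,W(-6,0,190),R0,4); rows(T2,W(-6,0,120),R0,3)
w,C=shot('scene')
for t in ('handle','leg_tip','leg_pivot'): print(t,[(a,S(b)) for a,b in find(w,C,t)][:2])
E
```

```text
t 18.7 stand [-124.2    0.8  193.7] rotvec err R0 [ 0.  -0.2  0.3] F [-0.4  0.3 -0.3] open mm 4.2 j [-0.29  0.34  1.89  0.    0.91 -1.98]
[[2.96, 0.11, -0.01], [0.0, -0.0, 0.1]]
[[2.96, 0.1, -0.01], [0.0, -0.0, 0.1]]
[[2.96, 0.1, -0.02], [0.0, -0.0, 0.1]]
[[2.96, 0.1, -0.02], [0.0, -0.0, 0.1]]
[[0.0, 2.33, 0.0], [0.0, 0.0, 0.0]]
[[0.0, 2.33, 0.0], [0.0, 0.0, 0.0]]
[[0.0, 2.33, 0.0], [0.0, 0.0, 0.0]]
handle [(0.84, array([-41.5,   3.8, 152.2]))]
leg_tip [(0.73, array([ 12.1,   6.5, 135.8]))]
leg_pivot [(0.58, array([30.5,  4.2, 80.2]))]
```

Request:
apply_moves(increments=[[[3,0,0],[0,0,0.1],0],[[3,0,0],[0,0,0.1],0],[[3,0,0],[0,0,0.1],0],[[2.8,0,0.1],[0,0,0],0],[[0,0,0],[0,0,0],0]])

```text
t: 19.52
eef_pos: [615.3, -66.1, 191.5]
tcp_rot: [-1.57, 0.004, 0.111]
ft_force: [-0.9, -0.0, -1.0]
opening: 0.004
```

```bash
python3 - <<'E'
from h import *
T=where()
rows(T,W(-6,1.5,120),R0,3)
E
```

```text
t 19.52 stand [ -3.3  -0.2 191.5] rotvec err R0 [-0.  -0.4 -0.2] F [-0.9 -0.  -1. ] open mm 0.4 j [-0.21  0.51  1.6  -0.    1.04 -1.89]
[[-0.08, 2.38, 0.05], [-0.0, -0.1, -0.1]]
[[-0.08, 2.38, 0.05], [-0.0, -0.1, -0.1]]
[[-0.09, 2.38, 0.06], [-0.0, -0.1, -0.1]]
```

Request:
apply_moves(increments=[[[-0.3,0.3,0.15],[0,0,0],0],[[0,2.3,0],[0,0,0],0],[[0,2.3,0],[0,0,0],0],[[0,2.1,0],[0,0,0],0],[[0,0,0],[0,0,0],0]])

```text
t: 20.15
eef_pos: [607.2, -65.6, 119.2]
tcp_rot: [-1.569, 0.006, 0.109]
ft_force: [0.1, -0.6, 0.9]
opening: 0.005
```

```bash
python3 - <<'E'
from h import *
T=where()
# finger rear-bottom corner path: contact radius r on the leg's panel side
piv=np.array([30.6,81.6])
P=T[:3,3]
for ph in np.linspace(0,1.8,19):
    r=46; c=piv+r*np.array([np.sin(ph),np.cos(ph)])+4*np.array([-np.cos(ph),np.sin(ph)])
    print(round(ph,1),(c-[10,0]).round(1),end='; ')
E
```

```text
t 20.15 stand [-11.4   1.2 119.2] rotvec err R0 [-0.1 -0.5 -0.4] F [ 0.1 -0.6  0.9] open mm 0.5 j [-0.22  0.58  1.69 -0.    0.88 -1.89]
0.0 [ 16.6 127.6]; 0.1 [ 21.2 127.8]; 0.2 [ 25.8 127.5]; 0.3 [ 30.4 126.7]; 0.4 [ 34.8 125.5]; 0.5 [ 39.1 123.9]; 0.6 [ 43.3 121.8]; 0.7 [ 47.2 119.4]; 0.8 [ 50.8 116.5]; 0.9 [ 54.1 113.3]; 1.0 [ 57.1 109.8]; 1.1 [ 59.8 106. ]; 1.2 [ 62. 102.]; 1.3 [63.9 97.8]; 1.4 [65.3 93.4]; 1.5 [66.2 88.8]; 1.6 [66.7 84.3]; 1.7 [66.7 79.6]; 1.8 [66.3 75. ];
```

Request:
apply_moves(increments=[[[1,-0.1,0],[0,0,0],0],[[1,-0.1,0],[0,0,0],0],[[1,-0.1,0],[0,0,0],0],[[1,-0.1,0],[0,0,0],0],[[1,0,0],[0,0,0],0]])

```text
t: 20.78
eef_pos: [660.7, -60.1, 126.4]
tcp_rot: [-1.57, 0.003, 0.109]
ft_force: [-0.1, 0.2, -0.4]
opening: 0.006
```

```bash
python3 - <<'E'
from h import *
T=where()
w,C=shot('scene')
for t in ('handle','leg_tip'): print(t,[(a,S(b)) for a,b in find(w,C,t)][:2])
E
```

```text
t 20.77 stand [ 42.4   0.4 126.4] rotvec err R0 [-0.  -0.5 -0.1] F [-0.1  0.2 -0.4] open mm 0.6 j [-0.19  0.64  1.54 -0.    0.96 -1.87]
handle [(0.55, array([-41.9,   2.6, 155. ]))]
leg_tip [(0.66, array([ 63.4,   1.3, 128.8]))]
```

Request:
apply_moves(increments=[[[0.7,0.5,0],[0,0,0],0],[[0.6,0.7,0],[0,0,0],0],[[0.6,0.9,0],[0,0,0],0],[[0.4,1.0,0],[0,0,0],0],[[0.2,1.0,0],[0,0,0],0]])

```text
t: 21.55
eef_pos: [686.0, -57.3, 81.9]
tcp_rot: [-1.57, 0.004, 0.109]
ft_force: [0.2, 0.9, -0.2]
opening: 0.003
```

```bash
python3 - <<'E'
from h import *
T=where()
w,C=shot('scene')
for t in ('handle','leg_tip'): print(t,[(a,S(b)) for a,b in find(w,C,t)][:2])
E
```

```text
t 21.55 stand [67.9  0.3 81.9] rotvec err R0 [-0.  -0.5 -0.2] F [ 0.2  0.9 -0.2] open mm 0.3 j [-0.18  0.72  1.51 -0.    0.92 -1.86]
handle [(0.8, array([-43.6,   1.6, 155. ])), (0.43, array([ 62.4, 215.5,  -1.3]))]
leg_tip [(0.5, array([43. ,  2.9, 21.9]))]
```

```bash
cat >> h.py <<'E'
def Rt(a): # tool aligned with panel leaning forward by a
    s,c=np.sin(a),np.cos(a); return np.c_[-ey,s*ex-c*ez,c*ex+s*ez]
def grip_tcp(a,d=18.): # TCP with the bar at d behind the tip
    b=W(-136*np.sin(a),0,25+136*np.cos(a)); return b+d*(np.sin(a)*ex-np.cos(a)*ez)
E
python3 - <<'E'
from h import *
T=where()
T1=rows(T,W(68,0.3,232),T[:3,:3],3)
g=grip_tcp(.3); a=g-88*(np.sin(.3)*ex-np.cos(.3)*ez); print(S(g),S(a))
rows(T1,a,Rt(.3),10)
E
```

```text
t 21.7 stand [67.5  0.4 82. ] rotvec err R0 [-0.1 -0.5 -0.3] F [-0.3  0.2  0.7] open mm 0.0 j [-0.18  0.72  1.51 -0.    0.92 -1.86]
[[-0.01, -5.0, 0.0], [0.0, 0.0, 0.0]]
[[-0.01, -5.0, 0.0], [0.0, 0.0, 0.0]]
[[-0.01, -5.0, 0.0], [0.0, 0.0, 0.0]]
[-34.9   0.  137.7] [-60.9  -0.  221.8]
[[-1.29, 0.11, -0.01], [1.4, 8.9, -1.4]]
[[-1.27, 0.07, -0.21], [1.4, 8.9, -1.4]]
[[-1.23, 0.04, -0.41], [1.4, 8.9, -1.4]]
[[-1.15, -0.0, -0.59], [1.4, 8.9, -1.4]]
[[-1.04, -0.05, -0.76], [1.4, 8.9, -1.4]]
[[-0.91, -0.09, -0.91], [1.4, 8.9, -1.4]]
[[-0.76, -0.13, -1.04], [1.4, 8.9, -1.4]]
[[-0.58, -0.17, -1.14], [1.4, 8.9, -1.4]]
[[-0.4, -0.21, -1.21], [1.4, 8.9, -1.4]]
[[-0.2, -0.25, -1.25], [1.4, 8.9, -1.4]]
```

Request:
apply_moves(increments=[[[0,-4,0],[0,0,0],0],[[0,-5.5,0],[0,0,0],1],[[0,-5.5,0],[0,0,0],2],[[-1.3,0.1,0],[1.4,8.9,-1.4],3.2],[[-1.3,0,-0.2],[1.4,8.9,-1.4],3.2]])

```text
t: 22.32
eef_pos: [660.1, -59.9, 237.1]
tcp_rot: [-1.514, -0.039, -0.211]
ft_force: [1.5, -0.3, -0.7]
opening: 0.322
```

Request:
apply_moves(increments=[[[-1.2,0,-0.4],[1.4,8.9,-1.4],3.2],[[-1.2,0,-0.6],[1.4,8.9,-1.4],3.2],[[-1,0,-0.8],[1.4,8.9,-1.4],3.2],[[-0.9,-0.1,-0.9],[1.4,8.9,-1.4],3.2],[[-0.8,-0.1,-1],[1.4,8.9,-1.4],3.2]])

```text
t: 22.95
eef_pos: [593.9, -66.7, 234.6]
tcp_rot: [-1.338, -0.054, -1.025]
ft_force: [-0.2, 0.2, 0.1]
opening: 0.334
```

```bash
python3 - <<'E'
from h import *
T=where()
g=grip_tcp(.3); a=g-88*(np.sin(.3)*ex-np.cos(.3)*ez)
rows(T,a,Rt(.3),3)
w,C=shot('scene'); 
for t in ('handle','leg_tip','leg_pivot'): print(t,[(a,S(b)) for a,b in find(w,C,t)][:2])
w,C=shot('top'); 
for t in ('handle','leg_tip','capsule'): print(t,[(a,S(b)) for a,b in find(w,C,t)][:3])
E
```

```text
t 22.95 stand [-24.7   1.7 234.6] rotvec err R0 [-10.1 -64.7  10.3] F [-0.2  0.2  0.1] open mm 31.8 j [-0.28  0.36  1.75  0.18  0.84 -0.94]
[[-0.47, 0.13, -1.18], [1.1, 8.2, -1.2]]
[[-0.3, 0.1, -1.24], [1.1, 8.2, -1.2]]
[[-0.12, 0.07, -1.27], [1.1, 8.2, -1.2]]
handle [(0.56, array([-41.6,   2.5, 155.1]))]
leg_tip [(0.65, array([-99.1, -84.7,  -0.2])), (0.6, array([44. ,  5.8, 19.2]))]
leg_pivot [(0.42, array([31.3,  2.2, 80. ]))]
handle []
leg_tip []
capsule []
```

Request:
apply_moves(increments=[[[-0.5,0.1,-1.2],[1.1,8.2,-1.2],3.2],[[-0.3,0.1,-1.2],[1.1,8.2,-1.2],3.2],[[-0.1,0.1,-1.2],[1.1,8.2,-1.2],3.2],[[0,0,0],[0,0,0],3.2],[[0,0,0],[0,0,0],3.2]])

```text
t: 23.98
eef_pos: [561.4, -72.6, 220.9]
tcp_rot: [-1.269, -0.001, -1.451]
ft_force: [-0.1, 0.5, 0.4]
opening: 0.332
```

```bash
python3 - <<'E'
from h import *
T=where()
rows(T,grip_tcp(.3,-20),Rt(.3),2)
w,C=shot('wrist'); save(w,'w5'); print([(a,S(b)) for a,b in find(w,C,'handle')], [(a,S(b)) for a,b in find(w,C,'handle','look_for')])
E
```

```text
t 23.98 stand [-57.6  -0.3 220.9] rotvec err R0 [-13.5 -89.1  13.6] F [-0.1  0.5  0.4] open mm 31.5 j [-0.3   0.3   1.89  0.2   0.68 -0.56]
[[-0.02, 2.41, -0.15], [-0.0, 0.1, -0.0]]
[[-0.02, 2.41, -0.14], [-0.0, 0.1, -0.0]]
[(0.95, array([-40.3,  -4.3, 153.5]))] [(0.61, array([-38.1,  21.7, 127.9]))]
```

View pics/w5.png

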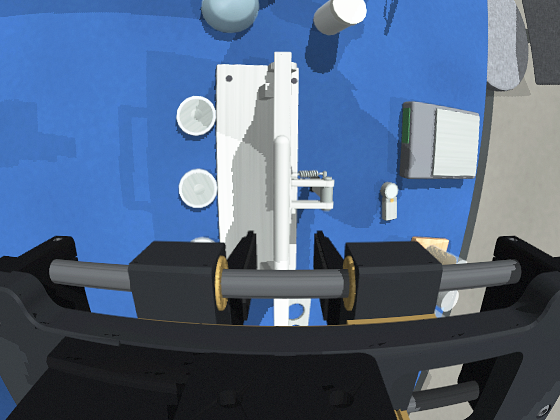

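The bar sits at column 282 and the finger centre plane at 285, so it's nearly aligned. The kickstand is down, with no foot visible above the bracket. I'll go down along the panel axis.

Request:
apply_moves(increments=[[[0,2.2,-0.15],[0,0,0],3.2],[[0,2.2,-0.1],[0,0,0],3.2],[[0,1.5,0],[0,0,0],3.2],[[0,1,0],[0,0,0],3.2],[[0,0,0],[0,0,0],3.2]])

```text
t: 24.75
eef_pos: [581.6, -70.6, 152.7]
tcp_rot: [-1.268, -0.002, -1.448]
ft_force: [0.1, -0.1, -0.5]
opening: 0.338
```

```bash
python3 - <<'E'
from h import *
T=where()
rows(T,grip_tcp(.3,17),Rt(.3),1)
w,C=shot('wrist'); hsv=cv2.cvtColor(w['img'],cv2.COLOR_RGB2HSV)
m=(hsv[...,1]<60)&(hsv[...,2]>120)
for r in (190,200,210,220): 
    c=np.where(m[r,250:320])[0]+250; print(r,c.min(),c.max(),len(c))
E
```

```text
t 24.75 stand [-37.3  -0.7 152.7] rotvec err R0 [-13.6 -88.9  13.6] F [ 0.1 -0.1 -0.5] open mm 32.1 j [-0.29  0.42  1.93  0.24  0.52 -0.6 ]
[[-0.07, 1.4, -0.22], [-0.2, 0.4, -0.0]]
190 250 299 48
200 250 319 68
210 250 299 48
220 250 319 68
```

Request:
apply_moves(increments=[[[0,0.5,-0.2],[0,0,0],3.2],[[0,0.5,0],[0,0,0],3.2],[[0,0.4,0],[0,0,0],3.2],[[0,0,0],[0,0,0],3.2],[[0,0,0],[0,0,0],3.2]])

```text
t: 25.42
eef_pos: [584.4, -70.5, 139.7]
tcp_rot: [-1.265, -0.003, -1.448]
ft_force: [0.3, 0.0, 0.3]
opening: 0.336
```

```bash
python3 - <<'E'
from h import *
T=where()
rows(T,grip_tcp(.3,17),Rt(.3),1)
w,C=shot('wrist'); save(w,'w6')
b=[project(w,C,W(-40.2,y,155)).round(1).tolist() for y in (50,30,0)]; print(b)
E
```

```text
t 25.43 stand [-34.5  -1.  139.7] rotvec err R0 [-13.6 -88.9  13.8] F [0.3 0.  0.3] open mm 32.0 j [-0.29  0.45  1.93  0.25  0.49 -0.62]
[[-0.1, 0.08, -0.09], [-0.3, 0.4, 0.1]]
[[284.7, 159.8], [284.4, 201.1], [284.1, 258.6]]
```

View pics/w6.png

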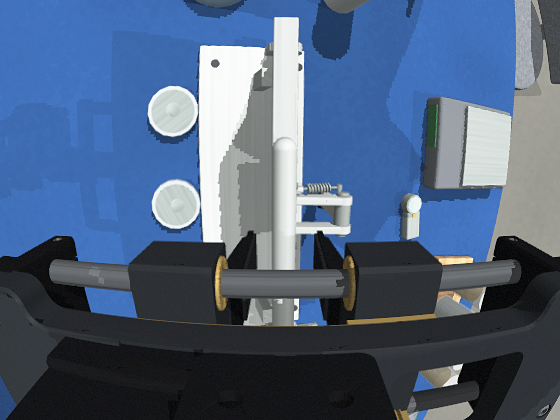

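The bar at column 285 is centred between the fingers (252..320). Closing.

Request:
apply_moves(increments=[[[0,0.1,0],[0,0,0],0.6],[[0,0,0],[0,0,0],0.6],[[0,0,0],[0,0,0],0.6],[[0,0,0],[0,0,0],0.6],[[0,0,0],[0,0,0],0.6]])

```text
t: 26.1
eef_pos: [584.6, -70.5, 138.9]
tcp_rot: [-1.265, -0.003, -1.448]
ft_force: [-0.4, -0.4, -0.3]
opening: 0.119
```

```bash
python3 - <<'E'
from h import *
T=where(); print('off z',((grip_tcp(.3)-T[:3,3])@T[:3,2]).round(2), 'd', round(((W(-40.2,0,155)-T[:3,3])@-T[:3,1]),1))
E
```

```text
t 26.1 stand [-34.4  -1.  138.9] rotvec err R0 [-13.6 -88.9  13.8] F [-0.4 -0.4 -0.3] open mm 11.3 j [-0.29  0.45  1.94  0.25  0.49 -0.62]
off z -0.8 d 17.1
```

```bash
python3 - <<'E'
from h import *
T=where(); A=W(0,0,25)
print(np.degrees(Rn.from_matrix(T[:3,:3].T@Rt(.3)).as_rotvec()).round(2))
Q=Rn.from_rotvec(ey*.05).as_matrix(); p=A+Q@(T[:3,3]-A)
print((T[:3,:3].T@(p-T[:3,3])/10).round(3), np.degrees(Rn.from_matrix(T[:3,:3].T@Q@T[:3,:3]).as_rotvec()).round(2), S(p))
E
```

```text
t 26.1 stand [-34.4  -1.  138.9] rotvec err R0 [-13.6 -88.9  13.8] F [-0.4 -0.4 -0.3] open mm 11.3 j [-0.29  0.45  1.94  0.25  0.49 -0.62]
[-0.31  0.36  0.06]
[0.004 0.022 0.594] [-2.86 -0.    0.02] [-28.7  -1.  140.4]
```

Request:
apply_moves(increments=[[[0,0.02,0.4],[-2,0.1,0],0.6],[[0,0.02,0.45],[-2.2,0.1,0],0.6],[[0,0.02,0.45],[-2.2,0.1,0],0.6],[[0,0.02,0.45],[-2.2,0,0],0.6],[[0,0.01,0.3],[-1.5,0,0],0.6]])

```text
t: 26.72
eef_pos: [604.9, -68.2, 143.1]
tcp_rot: [-1.447, -0.002, -1.454]
ft_force: [0.3, -0.7, -1.3]
opening: 0.12
```

```bash
cat >> h.py <<'E'
def tilt():
    T=where(); d=17.1; b=T[:3,3]-d*T[:3,1]; q=S(b)
    print('bar',q,'radius',np.hypot(q[0],q[2]-25).round(1),'lean from bar',np.arctan2(-q[0],q[2]-25).round(4),'tool lean',np.arcsin(T[:3,1]@ex).round(4))
    return T
E
python3 - <<'E'
from h import *
tilt()
E
```

```text
t 26.73 stand [-14.   -1.1 143.1] rotvec err R0 [ -5.5 -89.9   5.7] F [ 0.3 -0.7 -1.3] open mm 11.4 j [-0.24  0.51  1.76  0.06  0.76 -0.4 ]
bar [-16.1  -1.1 160.1] radius 136.1 lean from bar 0.1186 tool lean 0.1239
```

Request:
apply_moves(increments=[[[0,0.01,0.3],[-1.6,0,0],0.6],[[0,0.01,0.3],[-1.6,0,0],0.6],[[0,0.01,0.3],[-1.6,0,0],0.6],[[0,0,0.2],[-1,0,0],0.6],[[0,0,0],[0,0,0],0.6]])

```text
t: 27.35
eef_pos: [617.4, -66.9, 144.0]
tcp_rot: [-1.549, -0.003, -1.454]
ft_force: [0.6, -0.8, 0.3]
opening: 0.117
```

```bash
python3 - <<'E'
from h import *
T=tilt()
rows(T,grip_tcp(0,17.1)-ey*1,Rt(0),1)
w,C=shot('scene'); save(w,'s7')
for t in ('handle','leg_tip','leg_pivot'): print(t,[(a,S(b)) for a,b in find(w,C,t)][:2])
E
```

```text
t 27.35 stand [ -1.4  -1.2 144. ] rotvec err R0 [ -0.8 -90.    1.1] F [ 0.6 -0.8  0.3] open mm 11.1 j [-0.22  0.55  1.66  0.01  0.91 -0.34]
bar [ -1.8  -1.2 161.1] radius 136.1 lean from bar 0.0132 tool lean 0.0213
[[-0.02, 0.01, 0.14], [-1.2, 0.0, 0.2]]
handle [(0.64, array([ -3.2,   0.4, 159.2]))]
leg_tip [(0.67, array([40.4,  2.5,  9.6])), (0.33, array([ -3.9,   0.7, 161.8]))]
leg_pivot [(0.56, array([46.4, -0.1, 67.5]))]
```

Request:
apply_moves(increments=[[[0,0,0.1],[-0.7,0,0.1],0.6],[[0,0,0.08],[-0.4,0,0.1],0.6],[[0,0,0],[0,0,0],0.6],[[0,0,0],[0,0,0],0.6],[[0,0,0],[0,0,0],0.6]])

```text
t: 28.18
eef_pos: [618.6, -66.7, 144.0]
tcp_rot: [-1.57, 0.001, -1.454]
ft_force: [1.7, -0.1, -0.1]
opening: 0.116
```

```bash
python3 - <<'E'
from h import *
T=tilt()
w,C=shot('scene'); save(w,'s8')
for i in range(4):
    w,C=shot('scene')
    for t in ('handle','leg_tip','leg_pivot'): print(t,[(a,S(b)) for a,b in find(w,C,t)][:1])
c=cv2.resize(w['img'][150:310,190:390],None,fx=3.5,fy=3.5,interpolation=cv2.INTER_CUBIC)
for X in [(-130,0,135),]: pass
# model overlay: panel outline plumb (back face) and leg
for a,col in ((0.,(255,0,0)),):
    f=lambda y,u,b: project(w,C,W(-u*np.sin(a)+b*np.cos(a),y,25+u*np.cos(a)+b*np.sin(a)))
    for y in (130,-130):
        q=[tuple(((f(y,u,7)-[190,150]+.5)*3.5).astype(int).tolist()) for u in (0,110)]; cv2.line(c,q[0],q[1],col,1)
    q=[tuple(((f(y,110,7)-[190,150]+.5)*3.5).astype(int).tolist()) for y in (130,-130)]; cv2.line(c,q[0],q[1],col,1)
cv2.imwrite('pics/s8c.png',cv2.cvtColor(c,cv2.COLOR_RGB2BGR))
E
```

```text
t 28.18 stand [ -0.2  -1.2 144. ] rotvec err R0 [ -0.1 -90.   -0. ] F [ 1.7 -0.1 -0.1] open mm 11.1 j [-0.21  0.56  1.64  0.    0.94 -0.33]
bar [ -0.2  -1.2 161.1] radius 136.1 lean from bar 0.0015 tool lean 0.0008
handle [(0.73, array([48.1,  1.9, 69.4]))]
leg_tip [(0.67, array([36.7,  1.1,  9.5]))]
leg_pivot [(0.6, array([48.2,  4.5, 68.6]))]
handle [(0.89, array([ -2.4,   1.5, 158.6]))]
leg_tip [(0.56, array([-2.7,  2.1, -2.3]))]
leg_pivot [(0.68, array([46.6,  2.2, 66.2]))]
handle [(0.85, array([ -2.9,   2.1, 158.6]))]
leg_tip [(0.49, array([40.5,  1.1,  8.3]))]
leg_pivot [(0.57, array([47.2,  1.8, 67.6]))]
handle [(0.75, array([ -0.2,   1.9, 160.7]))]
leg_tip [(0.46, array([39.5,  1.6, 10.7]))]
leg_pivot [(0.69, array([48.1, -0.2, 67. ]))]
```

View pics/s8c.png

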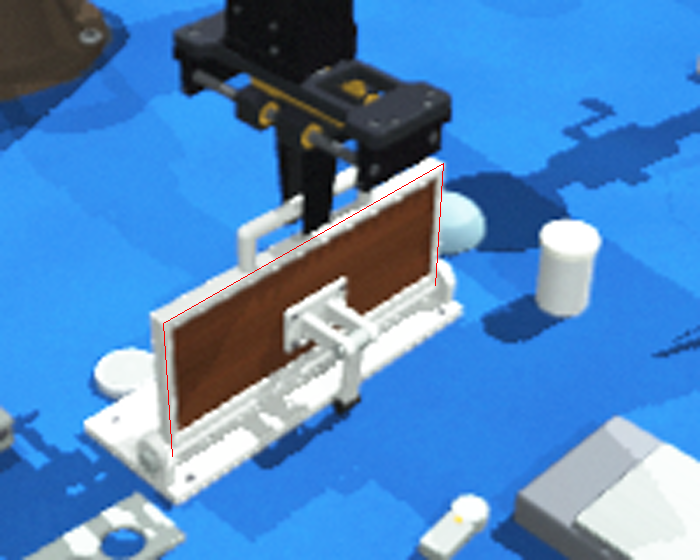

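The panel is upright in the gripper, and the kickstand hangs from its bracket with its foot at crop (345,405), close to the table. The handle moved 40.2 mm by the scene camera, which matches the full 0.30 rad. One last check of the capsules, then I hand in.

```bash
python3 - <<'E'
from h import *
w,C=shot('wrist'); print([(a,S(b)) for a,b in find(w,C,'capsule')][:4])
tilt(); print(env.job_done())
E
```

```text
[(0.57, array([-90.2,  -1.1,  -3.5])), (0.56, array([-95.6,  83.7,   0. ]))]
t 29.12 stand [ -0.2  -1.1 144. ] rotvec err R0 [ -0.1 -90.   -0. ] F [1.4 0.4 0.2] open mm 11.3 j [-0.21  0.56  1.64  0.    0.94 -0.33]
bar [ -0.2  -1.2 161.1] radius 136.1 lean from bar 0.0015 tool lean 0.0007
the job is handed in; nothing more can be done
None
```

The job is handed in at about 29 s of the 67 s allowed. The arm is gripping the handle and holding the panel plumb.

- **Capsules:** I gripped each one and slid it until it pressed on the foot plate's front edge, with 5 to 8 N of contact force. The wrist picture after placing showed all three touching in a row at y ≈ +84, 0 and -84 mm. They sit about 1 to 2 mm to one side of the plate's mid-line, and I left that uncorrected.
- **Kickstand:** I pushed it over centre with the closed fingertips. The scene camera then put its foot at the position for fully down on the stop, while the panel stayed on its rests.
- **Panel:** I gripped the bar (11 mm opening on a 12 mm bar) and tipped the panel back along its arc. The last reading gave a lean of 0.0015 rad from the bar position and 0.0007 rad from the tool. The handle's travel by camera was 40.2 mm, which matches plumb. The foot centre reads about 10 mm up, roughly 4 to 5 mm clear of the table. The force was about 1.5 N.

**Checks that failed or disagreed:**
- The cameras disagree with each other by 2 to 4 mm.
- In the final wrist view the network found only two capsules. It placed the middle one at x = -90 mm instead of -97 mm, and I put that down to net error with the gripper in the way.
- My first attempt to grip a capsule closed just above it and moved nothing.

I didn't recheck the bystander positions at the end, but no unexpected contact force showed up.

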